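Lift the microscope's focus arm by its balance point and hold it level above the pillar

TASK

The stereo microscope is being put back together: its cast focus arm lies on the bench and its stand is waiting. Take the arm by its straight web at the point where it balances, lift it and carry it without letting it tip, and bring its clamp collar centred over the stand's pillar, with the mount ring out over the round stage plate. Finish holding it there in the gripper, still and level, two or three centimetres above the top of the pillar and never touching the stand, so that a colleague can guide it down; leave the other things on the bench where they are.

Things in the scene. Friction and masses are not known exactly. Their poses are not given: they have to be found in the camera images.
- focus_arm: White cast focus arm, 290 mm long, about 0.75 kg (0.6 to 0.95), lying flat on its collar and ring. Origin: bore axis of the clamp collar at the underside; z up; the ring lies towards -x. From +x: black clamp knob to x = +53 mm; collar 52 mm across, bore 33 mm, 50 mm high; web; focus block x -104 to -140 mm, 44 mm wide, top at 59 mm, its two 34 mm side knobs (x = -122 mm) reach y = -55 and +55 mm; ring.
- balance_point (a point): Where the arm balances (its centre of mass along the arm), on the web at 28 mm above the underside, 67 mm from the bore axis towards the ring: neither the middle of the arm nor of the web. The web is straight, 16 mm wide (arm's y -8 to +8), bare faces from x = -42 to -99 mm, z 12 to 44 mm above the underside. Axes as the arm's.
- collar_bore (a point): Centre of the collar's bore at the arm's underside (the same point as the arm's origin).
- mount_ring (a point): Centre of the mount ring (86 mm outside, 76 mm inside, 20 mm high) at the arm's underside, 184 mm from the bore axis. Axes as the arm's.
- stand: Microscope stand, heavy and fixed: white base plate 280 by 190 mm, 18 mm thick, with a flange (64 mm across, top at 34 mm) and a steel pillar 32 mm across, 190 mm tall above the bench. Origin: pillar axis at bench height; z up; the stage lies towards -x (base from x = -235 to +45 mm, round stage plate centred at x = -180 mm).
- pillar_top (a point): Centre of the flat top of the pillar, 190 mm above the bench. Axes as the stand's.
- stage_centre (a point): Centre of the black round stage plate in the base (95 mm across), 180 mm from the pillar's axis.
- eyepiece: Bystander: black eyepiece, 37 mm across and 54 mm high, standing on the base plate beside the pillar. Origin: centre of its underside.
- scope_head: Bystander: the white binocular microscope head (about 100 by 100 mm, 190 mm high with two slanting eyepieces) standing on its black 75 mm barrel at the far side. Origin: centre of its underside.
- ring_light: Bystander: black ring light, 92 mm across, 22 mm high, lying at the far side. Origin: centre of its underside.
- mic: Bystander: hand microphone, 195 mm long, lying at the far side. Origin: under the rubber collar behind its steel grille.
- driver: Bystander: screwdriver with a black handle, 170 mm long, lying between the arm and the stand. Origin: on the bench under its middle.
- board: Bystander: small green circuit board, 50 by 36 mm, lying between the arm and the stand, nearer the robot. Origin: centre of its underside.
- lens_jar: Bystander: amber jar with a white cap, 56 mm across, 62 mm high, standing at the far side. Origin: centre of its underside.

How it is judged:
By the outcome, as a careful person would: the job done as asked, in the order asked, and still so for the second after the job is handed in, while the arm keeps its last pose, push and grip.
It also fails if it takes over 38 s, if anything falls off the work surface, if the arm or the gripper's body presses on something with over 40 N, if the wrist force passes 120 N, or if a joint passes its speed limit or range.

ROBOT

A 6-joint arm with a two-finger parallel gripper is mounted at the origin on the work surface. World frame = base frame: x ahead of the robot, y to its left, z up, the work surface at z = 0. Lengths are in m, angles in degrees, forces in N, time in s.
With the tool pointing down it reaches from about 0.325 to 0.875 m from the base axis. Payload 4.4 kg.
Tool frame: the origin (TCP) lies at the very end of the fingers, on their centre line; the grasp point (between the pads) lies 19 mm behind it; y points along the fingers, x is the direction in which the jaws open and shut, and the axes are right-handed (so a half turn about y gives the same grasp; the last joint's range is limited). The gripper opens to 85 mm and grips with 20 to 120 N. Pads are 22 mm wide; open, the fingers measure 114 mm over their backs; the gripper's body (76 mm by 85 mm) begins 54 mm behind the grasp point. The pads swing forward as they close: fully open they stand 13 mm farther back than shut.
Start: joints at [-76.232, 11.837, 88.321, -0, 79.842, -8.623], TCP at [0.219, -0.532, 0.231] pointing down, gripper open.
Joint ranges: [-156.59, 156.59], [-49.26, 127.26], [12.9, 141.05], [-63.56, 243.56], [4.71, 150.69], [-161.64, 161.64]. Speed limits (degrees/s): [159.86, 159.86, 180, 180, 180, 180].

INTERFACE

Orientations are given as a 3x3 rotation matrix whose columns are the frame's x, y, z axes.
In Python, from station import robot gives the robot as it stands.
- The arm moves only by the tool drive_tool, never from a script. Its argument "targets" is a list of rows, each an object with "linear": the shift along the tool's x, y, z each as a share of 3 cm, from -1 to 1, a list of three; "dr": the turn, a rotation vector about the tool's x, y, z each as a share of 180 degrees, from -1 to 1, a list of three. A call has exactly 10 rows; each row shifts and turns the commanded pose from where the row before left it, along the tool's axes as they then stand; what a row does not reach is not made up. A row lasts 1/12 s, in which the tool goes at most 41.7 mm and 7.16 degrees, less where a joint would pass 70% of its speed; a pose out of reach is approached as far as the arm can. A call with a number of a shift or a turn outside -1 to 1 is refused whole. A call with a gripper value outside its range is refused whole. "hand" is the opening, from 0 (shut) to 1 (fully open), set as the call begins (left out, the last holds). The fingers move at their own pace and stop on an object; "newtons" is the grip in N (left out, the last holds). Time passes only in rows, so rows that do not move let the fingers close, or fill a call up. It gives the time, the measured TCP pose, the force and the opening at its end, in the units of the state.
- robot.get_obs(): the state, without advancing time (a new reading comes with each control period).
- robot.get_image(name): name is "scene" or "top" or "wrist"; returns a dict with "color" (480x640x3 uint8, red, green, blue), "range_z" (480x640 float32, m along the optical axis (not along the pixel's ray), 0 where there is no reading), "fx", "fy", "cx", "cy" (pixels), "position" and "attitude" of the camera in the world. Camera axes: x right, y up, looking along -z (the intrinsics and any distortion apply to the point x, -y, -z); pixel columns grow to the right and rows downward; lengths in m; the calibration is good to about 2 mm. A picture is of the moment at which its call begins.
- robot.finish_job(): hands the job in, once; it reports no verdict.
The state is a dict: "time_s": time; "joint_pos": joint angles; "joint_velocities": joint speeds; "joint_torque": joint torques, N m; "tcp_pos": TCP position; "tool_rot": TCP orientation; "wrist_force": force on the tool from outside, world axes, zero at the start; "torque": the same for the moment, N m; "grip_width": opening from 0.0 (shut) to 1.0 (fully open).
Only numpy, scipy, OpenCV 4.12 (cv2) and the standard library are available. Lean on these libraries where they do the work, as an engineer would, in place of code of your own. Each camera call takes 0.05 s, during which the arm holds its last target. There are 200 camera calls.

## Working session

There is one attempt and no reset: what is moved stays moved. The work goes in short steps, Python scripts to look and compute and a tool call to move; the robot and the scene stay as the last step left them, time stands still between calls to the robot, and variables do not carry over. Pictures are saved under pics/ and viewed, about 8 in all and at most 12, crops included, and the job is handed in when it is done.

Besides the shell and the picture viewer there is one more tool, called after ">>>" as name(argument=value, ...), one argument or row to a line, values as JSON. drive_tool: Moves the arm, as the interface text tells. Its arguments: {"type":"object","properties":{"targets":{"type":"array"},"hand":{"type":"number"},"newtons":{"type":"number"}},"required":["targets"]}

```bash
mkdir -p pics
cat > h.py <<'E'
import numpy as np, cv2
from station import robot
def get(n):
    im=robot.get_image(n); np.savez('last_%s.npz'%n,**{k:np.asarray(v) for k,v in im.items()}); return im
def cloud(im):
    z=im['range_z'].astype(float); v,u=np.mgrid[:z.shape[0],:z.shape[1]]
    p=np.stack([(u-im['cx'])/im['fx']*z,-(v-im['cy'])/im['fy']*z,-z],-1)
    P=p@np.asarray(im['attitude']).T+np.asarray(im['position']); P[z==0]=np.nan; return P
E
python3 - <<'E'
from h import *
for n in('top','scene'):
    im=get(n); cv2.imwrite(f'pics/{n}0.png',im['color'][:,:,::-1]); print(n,{k:np.round(im[k],4).tolist() for k in im if k not in('color','range_z')})
o=robot.get_obs(); print(o)
E
```

```text
top {'fx': 529.0898, 'fy': 529.0898, 'cx': 320.3428, 'cy': 235.6324, 'position': [0.5404, -0.0259, 1.1778], 'attitude': [[0.0262, 0.9984, -0.0498], [-0.9994, 0.0251, -0.0218], [-0.0205, 0.0503, 0.9985]]}
scene {'fx': 495.7566, 'fy': 495.7566, 'cx': 318.6049, 'cy': 232.3549, 'position': [1.079, 0.6294, 0.8529], 'attitude': [[-0.794, -0.4149, 0.4443], [0.6079, -0.5327, 0.5888], [-0.0076, 0.7376, 0.6752]]}
{'time_s': 0.1, 'joint_pos': array([-7.62325212e+01,  1.18814557e+01,  8.83973421e+01, -3.58930828e-04,
        7.98422612e+01, -8.62311949e+00]), 'joint_velocities': array([-0.01505204, -0.15178424, -0.11629133,  0.01254311, -0.04854571,
        0.04630079]), 'joint_torque': array([-5.28462788e-04, -3.84097874e+01, -2.92549807e+01, -1.33942594e-04,
        4.90648803e-03, -1.92207006e-05]), 'tcp_pos': array([ 0.21884833, -0.53097526,  0.23021515]), 'tool_rot': array([[ 3.80919158e-01, -5.08816209e-04,  9.24608207e-01],
       [-9.24605985e-01,  2.05070520e-03,  3.80919371e-01],
       [-2.08991681e-03, -9.99997768e-01,  3.10698385e-04]]), 'wrist_force': array([0.00440345, 0.54344034, 0.55751906]), 'torque': array([ 0.01080409, -0.03289613, -0.01470565]), 'grip_width': 1.0008656831950418}
```

View pics/top0.png

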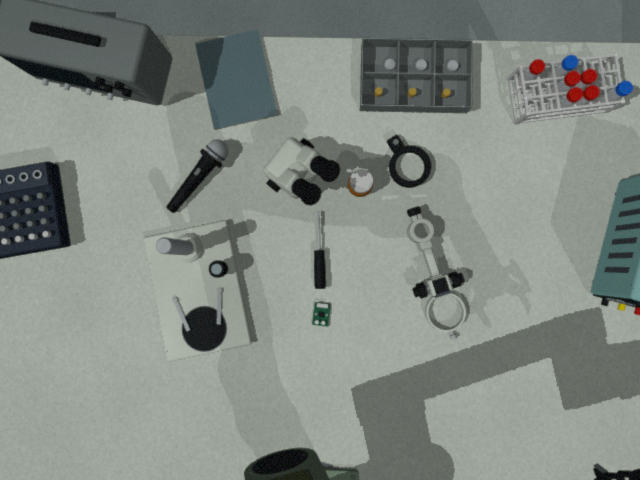

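View pics/scene0.png

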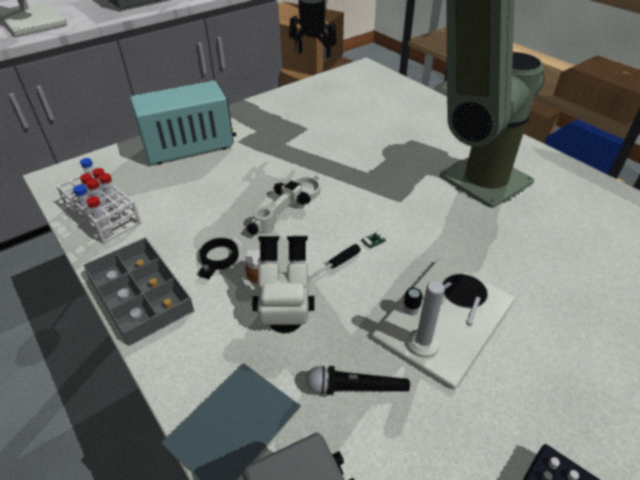

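Top view: the arm has its collar at about (421,230) and ring at (446,312). The pillar top is near (163,245) and the stage near (204,328). The driver and board lie between them.

Run:
```python
from h import *
d=np.load('last_top.npz'); im={k:d[k] for k in d}; P=cloud(im); c=im['color'].astype(int)
def at(u,v,n=''): print(n,u,v,np.round(np.nanmedian(P[v-1:v+2,u-1:u+2].reshape(-1,3),0),4),c[v,u])
for a in [(421,230,'bore'),(411,230,'col'),(446,312,'ringc'),(432,262,'web'),(162,245,'pil'),(204,328,'stage'),(350,350,'bench'),(240,330,'base'),(421,289,'knob'),(458,280,'knob')]: at(*a)
Z=P[...,2]; U=np.arange(640)[None]+0*Z; V=np.arange(480)[:,None]+0*Z
def roi(m,a,b,c_,d_): r=np.zeros_like(m); r[c_:d_,a:b]=m[c_:d_,a:b]; return r
# pillar top
m=roi((Z>.178)&(Z<.205),140,215,225,265); q=P[m]; print('piltop',m.sum(),q.mean(0),q.min(0),q.max(0)); 
# stage dark disc
m=roi((c.sum(2)<150),170,240,290,360).astype(np.uint8)
cs=max(cv2.findContours(m,0,1)[0],key=cv2.contourArea); print('stage ell',cv2.minEnclosingCircle(cs),cv2.fitEllipse(cs))
def ray(u,v,z):
    r=np.array([(u-im['cx'])/im['fx'],-(v-im['cy'])/im['fy'],-1])@im['attitude'].T; return im['position']+r*(z-im['position'][2])/r[2]
print('stage', ray(*cv2.minEnclosingCircle(cs)[0],.018))
# collar top z~.05
m=roi((Z>.040)&(Z<.056),395,445,210,249); q=P[m][:,:2]; print('collar',m.sum(),q.mean(0),q.min(0),q.max(0))
m=roi((Z>.010)&(Z<.026),415,480,290,345); k=cv2.connectedComponents(m.astype(np.uint8));
pts=np.argwhere(m)[:,::-1].astype(np.int32); (cc,r)=cv2.minEnclosingCircle(pts); print('ring',m.sum(),cc,r,ray(*cc,.02))
m=roi((Z>.034)&(Z<.056),412,450,248,274); q=P[m]; print('web',m.sum(),q.mean(0)); w=np.linalg.svd(q[:,:2]-q[:,:2].mean(0),full_matrices=0)[2][0]; print(w)
cv2.imwrite('pics/armcrop.png',cv2.resize(im['color'][195:350,380:500,::-1],None,fx=5,fy=5,interpolation=2)[:600*1+175])
```

```text
bore 421 230 [ 0.6173 -0.2231  0.0012] [85 91 86]
col 411 230 [ 0.6135 -0.194   0.0493] [149 156 146]
ringc 446 312 [ 0.4378 -0.2813  0.0008] [157 164 156]
web 432 262 [ 0.5466 -0.2408  0.0435] [163 168 158]
pil 162 245 [0.5644 0.2921 0.191 ] [149 155 156]
stage 204 328 [0.3896 0.2476 0.02  ] [32 35 33]
bench 350 350 [ 0.3485 -0.0723  0.0005] [162 168 159]
base 240 330 [0.3877 0.1693 0.0185] [154 161 151]
knob 421 289 [ 0.4888 -0.2176  0.0481] [23 23 24]
knob 458 280 [ 0.5101 -0.2949  0.0481] [26 29 29]
piltop 242 [0.56428845 0.28831576 0.18913435] [0.54948145 0.27348561 0.17811692] [0.57991196 0.30555211 0.19436687]
stage ell ((203.867919921875, 328.3773498535156), 21.736282348632812) ((203.91683959960938, 328.8413391113281), (39.45169448852539, 42.72121047973633), 169.05491638183594)
stage [0.38886144 0.24859438 0.018     ]
collar 467 [ 0.61377068 -0.2162836 ] [ 0.57586716 -0.24123964] [ 0.65735721 -0.19039948]
ring 348 (442.0, 315.0) 26.419788360595703 [ 0.4327282  -0.26856745  0.02      ]
web 222 [ 0.55036655 -0.23770573  0.04348971]
[-0.92183814 -0.38757508]
```

>>> drive_tool(
  targets=[
    {"linear":[0,0,0],"dr":[0,0.038,0]},
    {"linear":[-0.37,0,0.73],"dr":[0,0,0]},
    {"linear":[-0.37,0,0.73],"dr":[0,0,0]},
    {"linear":[-0.37,0,0.73],"dr":[0,0,0]},
    {"linear":[-0.37,0,0.73],"dr":[0,0,0]},
    {"linear":[-0.37,0,0.73],"dr":[0,0,0]},
    {"linear":[-0.37,0,0.73],"dr":[0,0,0]},
    {"linear":[-0.37,0,0.73],"dr":[0,0,0]},
    {"linear":[-0.37,0,0.73],"dr":[0,0,0]},
    {"linear":[-0.37,0,0.73],"dr":[0,0,0]},
  ],
  hand=1,
)

```text
time_s: 0.93
tcp_pos: [0.3826, -0.3813, 0.2307]
tool_rot: [[0.268, -0.001, 0.963], [-0.963, 0.001, 0.268], [-0.001, -1.0, -0.0]]
wrist_force: [0.3, -0.4, 0.4]
grip_width: 1.001
```

>>> drive_tool(
  targets=[
    {"linear":[-0.37,0,0.73],"dr":[0,0,0]},
    {"linear":[-0.37,0,0.73],"dr":[0,0,0]},
    {"linear":[-0.37,0,0.73],"dr":[0,0,0]},
    {"linear":[-0.37,0,0.73],"dr":[0,0,0]},
    {"linear":[-0.37,0,0.73],"dr":[0,0,0]},
    {"linear":[-0.37,0,0.73],"dr":[0,0,0]},
    {"linear":[-0.37,0,0.73],"dr":[0,0,0]},
    {"linear":[-0.3,0,0.73],"dr":[0,0,0]},
    {"linear":[-0.3,0,0.7],"dr":[0,0,0]},
    {"linear":[0,0,0],"dr":[0,0,0]},
  ],
)

```text
time_s: 1.77
tcp_pos: [0.5478, -0.2348, 0.2306]
tool_rot: [[0.272, 0.001, 0.962], [-0.962, 0.002, 0.272], [-0.002, -1.0, 0.001]]
wrist_force: [-0.7, 0.9, -0.0]
grip_width: 1.002
```

Run:
```python
from h import *
im=get('wrist'); cv2.imwrite('pics/w1.png',im['color'][:,:,::-1]); print(np.round(im['position'],4),np.round(im['attitude'],3),im['fx'],im['cx'],im['cy'])
o=robot.get_obs(); print(o['time_s'],o['tcp_pos'],o['tool_rot'].round(4))
```

```text
[ 0.6286 -0.2105  0.374 ] [[ 0.272  0.91   0.312]
 [-0.962  0.258  0.086]
 [-0.002 -0.323  0.946]] 400.2670592656378 315.416914756008 239.04963136840612
1.8167 [ 0.54633635 -0.23610549  0.23053124] [[ 2.711e-01 -9.000e-04  9.625e-01]
 [-9.625e-01  8.000e-04  2.711e-01]
 [-1.000e-03 -1.000e+00 -6.000e-04]]
```

View pics/w1.png

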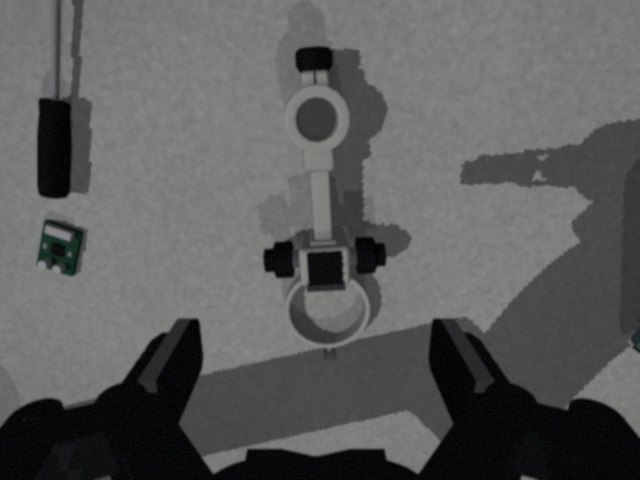

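The wrist view shows the collar at (317,118), the web from about y 172 to 240, and the ring at (329,310). I'll measure these three with depth.

Run:
```python
from h import *
d=np.load('last_wrist.npz'); im={k:d[k] for k in d}; P=cloud(im); Z=P[...,2]
def circ(q):
    A=np.c_[2*q,np.ones(len(q))]; s=np.linalg.lstsq(A,(q**2).sum(1),rcond=None)[0]; return s[:2],np.sqrt(s[2]+s[:2]@s[:2])
m=np.zeros(Z.shape,np.uint8); s=(slice(80,155),slice(280,352)); m[s]=((Z[s]>.044)&(Z[s]<.055))
cs,h=cv2.findContours(m,cv2.RETR_CCOMP,cv2.CHAIN_APPROX_NONE)
for c_,hh in zip(cs,h[0]):
    if len(c_)>30: q=np.array([P[v,u,:2] for u,v in c_[:,0] ]);q=q[~np.isnan(q[:,0])]; print('collar contour',hh[3],len(c_),circ(q) )
q=P[m>0]; print('collar z',np.median(q[:,2]), 'all-fit',circ(q[:,:2]))
m[:]=0; s=(slice(270,350),slice(280,375)); m[s]=((Z[s]>.014)&(Z[s]<.024)); q=P[m>0]; q=q[q[:,2]>.017];print('ring',len(q),np.median(q[:,2]),circ(q[:,:2]))
C=[]
for v in range(175,236,6):
    z=Z[v,300:345]; k=np.where((z>.039)&(z<.048))[0]+300
    if len(k)>5: p=P[v,k]; C.append(p.mean(0)); print(v,k.min(),k.max(),p.mean(0).round(4),np.linalg.norm(p[0]-p[-1]).round(4))
C=np.array(C); f=np.polyfit(C[:,0],C[:,1],1); print('web yaw',np.degrees(np.arctan(f[0])),'y at x=.547',np.polyval(f,.547))
```

```text
collar contour -1 213 (array([ 0.61694261, -0.21417833]), np.float64(0.02644839374471891))
collar contour 0 124 (array([ 0.61640189, -0.21440245]), np.float64(0.016469668207966914))
collar z 0.050489699463393184 all-fit (array([ 0.61696222, -0.21419717]), np.float64(0.022026535350092594))
ring 1006 0.020340996347398027 (array([ 0.4432608, -0.2742395]), np.float64(0.040189390143522595))
175 311 329 [ 0.5748 -0.229   0.0446] 0.0149
181 311 329 [ 0.5701 -0.2303  0.0447] 0.015
187 311 329 [ 0.5652 -0.2317  0.0445] 0.015
193 312 330 [ 0.5607 -0.2343  0.0448] 0.0152
199 312 330 [ 0.5557 -0.2353  0.0447] 0.0152
205 312 330 [ 0.5506 -0.2368  0.0446] 0.0154
211 313 331 [ 0.5458 -0.239   0.0445] 0.0155
217 313 331 [ 0.5407 -0.2405  0.0443] 0.0154
223 314 331 [ 0.5358 -0.2424  0.0447] 0.0146
229 314 331 [ 0.5307 -0.2439  0.0449] 0.0147
235 314 332 [ 0.5255 -0.2458  0.0447] 0.0157
web yaw 18.99132628828402 y at x=.547 -0.23838959165846862
```

>>> drive_tool(
  targets=[
    {"linear":[0,0,0],"dr":[0,-0.0183,0]},
    {"linear":[0.06,0,0.22],"dr":[0,0,0]},
    {"linear":[0,0.8,0],"dr":[0,0,0]},
    {"linear":[0,0.8,0],"dr":[0,0,0]},
    {"linear":[0,0.8,0],"dr":[0,0,0]},
    {"linear":[0,0.8,0],"dr":[0,0,0]},
    {"linear":[0,0.8,0],"dr":[0,0,0]},
    {"linear":[0,0.8,0],"dr":[0,0,0]},
    {"linear":[0,0.8,0],"dr":[0,0,0]},
    {"linear":[0,0,0],"dr":[0,0,0]},
  ],
)

```text
time_s: 2.65
tcp_pos: [0.5478, -0.2356, 0.0574]
tool_rot: [[0.321, -0.01, 0.947], [-0.947, 0.006, 0.321], [-0.009, -1.0, -0.007]]
wrist_force: [-1.6, 0.7, -1.2]
grip_width: 1.001
```

Run:
```python
from h import *
T=[];R=[]
for i in range(4):
    im=get('wrist'); o=robot.get_obs(); T.append(o['tcp_pos']); R.append(o['tool_rot'])
print(o['time_s'],np.round(T,4),np.mean(T,0),np.mean(R,0).round(4))
cv2.imwrite('pics/w2.png',im['color'][:,:,::-1])
P=cloud(im);Z=P[...,2]
C=[]
for v in range(0,480,12):
    k=np.where((Z[v,250:400]>.039)&(Z[v,250:400]<.049))[0]+250
    if len(k)>5: p=P[v,k]; C.append([v,k.min(),k.max(),*p.mean(0).round(4)])
print(*C,sep='\n')
```

```text
2.85 [[ 0.5494 -0.2364  0.06  ]
 [ 0.5513 -0.2374  0.0624]
 [ 0.5527 -0.2381  0.0641]
 [ 0.5535 -0.2385  0.0651]] [ 0.55172463 -0.23758411  0.06287579] [[ 3.216e-01 -1.400e-03  9.469e-01]
 [-9.469e-01  8.000e-04  3.217e-01]
 [-1.200e-03 -1.000e+00 -1.100e-03]]
[0, np.int64(294), np.int64(332), np.float64(0.6653), np.float64(-0.1974), np.float64(0.0412)]
[12, np.int64(282), np.int64(343), np.float64(0.6615), np.float64(-0.1987), np.float64(0.0422)]
[24, np.int64(283), np.int64(344), np.float64(0.6579), np.float64(-0.2003), np.float64(0.0421)]
[36, np.int64(287), np.int64(343), np.float64(0.6542), np.float64(-0.2018), np.float64(0.0421)]
[48, np.int64(292), np.int64(337), np.float64(0.6501), np.float64(-0.203), np.float64(0.0437)]
[60, np.int64(285), np.int64(343), np.float64(0.646), np.float64(-0.2042), np.float64(0.0457)]
[72, np.int64(286), np.int64(342), np.float64(0.6421), np.float64(-0.2055), np.float64(0.0457)]
[156, np.int64(274), np.int64(357), np.float64(0.6141), np.float64(-0.2195), np.float64(0.0457)]
[168, np.int64(278), np.int64(351), np.float64(0.6082), np.float64(-0.217
[... 1063 characters left out ...]
8), np.float64(0.0446)]
[336, np.int64(299), np.int64(332), np.float64(0.534), np.float64(-0.2429), np.float64(0.0447)]
[348, np.int64(299), np.int64(332), np.float64(0.5277), np.float64(-0.2448), np.float64(0.0445)]
[360, np.int64(278), np.int64(354), np.float64(0.5205), np.float64(-0.2479), np.float64(0.0431)]
[372, np.int64(250), np.int64(399), np.float64(0.5184), np.float64(-0.2561), np.float64(0.0461)]
[384, np.int64(250), np.int64(399), np.float64(0.5124), np.float64(-0.2652), np.float64(0.0441)]
[396, np.int64(250), np.int64(399), np.float64(0.509), np.float64(-0.2689), np.float64(0.0474)]
[408, np.int64(250), np.int64(399), np.float64(0.5014), np.float64(-0.2691), np.float64(0.0474)]
```

View pics/w2.png

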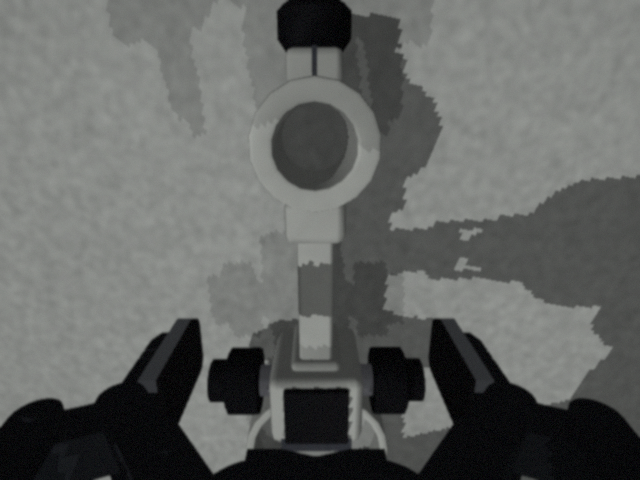

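>>> drive_tool(
  targets=[
    {"linear":[0,0.25,0],"dr":[0,0,0]},
    {"linear":[0,0.3,0],"dr":[0,0,0]},
    {"linear":[0,0.3,0],"dr":[0,0,0]},
    {"linear":[0,0.3,0],"dr":[0,0,0]},
    {"linear":[0,0.3,0],"dr":[0,0,0]},
    {"linear":[0,0.2,0],"dr":[0,0,0]},
    {"linear":[0,0.15,0],"dr":[0,0,0]},
    {"linear":[0,0,0],"dr":[0,0,0]},
    {"linear":[0,0,0],"dr":[0,0,0]},
    {"linear":[0,0,0],"dr":[0,0,0]},
  ],
)

```text
time_s: 3.68
tcp_pos: [0.5527, -0.2375, 0.0096]
tool_rot: [[0.323, 0.001, 0.946], [-0.946, -0.0, 0.323], [0.001, -1.0, 0.0]]
wrist_force: [0.4, 1.0, 0.4]
grip_width: 1.0
```

>>> drive_tool(
  targets=[
    {"linear":[0,0,0],"dr":[0,0,0]},
    {"linear":[0,0,0],"dr":[0,0,0]},
    {"linear":[0,0,0],"dr":[0,0,0]},
    {"linear":[0,0,0],"dr":[0,0,0]},
    {"linear":[0,0,0],"dr":[0,0,0]},
    {"linear":[0,0,0],"dr":[0,0,0]},
    {"linear":[0,0,0],"dr":[0,0,0]},
    {"linear":[0,0,0],"dr":[0,0,0]},
    {"linear":[0,0,0],"dr":[0,0,0]},
    {"linear":[0,0,0],"dr":[0,0,0]},
  ],
)

```text
time_s: 4.52
tcp_pos: [0.5523, -0.2373, 0.0093]
tool_rot: [[0.323, -0.0, 0.946], [-0.946, 0.0, 0.323], [-0.0, -1.0, -0.0]]
wrist_force: [-0.0, 0.4, -0.0]
grip_width: 0.997
```

>>> drive_tool(
  targets=[
    {"linear":[-0.02,0,0.04],"dr":[0,0,0]},
    {"linear":[0,0,0],"dr":[0,0,0]},
    {"linear":[0,0,0],"dr":[0,0,0]},
    {"linear":[0,0,0],"dr":[0,0,0]},
    {"linear":[0,0,0],"dr":[0,0,0]},
    {"linear":[0,0,0],"dr":[0,0,0]},
    {"linear":[0,0,0],"dr":[0,0,0]},
    {"linear":[0,0,0],"dr":[0,0,0]},
    {"linear":[0,0,0],"dr":[0,0,0]},
    {"linear":[0,0,0],"dr":[0,0,0]},
  ],
  hand=0,
  newtons=80,
)

```text
time_s: 5.35
tcp_pos: [0.5535, -0.2367, 0.0096]
tool_rot: [[0.323, 0.001, 0.946], [-0.946, -0.001, 0.323], [0.001, -1.0, 0.0]]
wrist_force: [0.5, -0.6, 2.6]
grip_width: 0.176
```

>>> drive_tool(
  targets=[
    {"linear":[0,0,0],"dr":[0,0,0]},
    {"linear":[0,0,0],"dr":[0,0,0]},
    {"linear":[0,0,0],"dr":[0,0,0]},
    {"linear":[0,0,0],"dr":[0,0,0]},
    {"linear":[0,0,0],"dr":[0,0,0]},
    {"linear":[0,0,0],"dr":[0,0,0]},
    {"linear":[0,0,0],"dr":[0,0,0]},
    {"linear":[0,0,0],"dr":[0,0,0]},
    {"linear":[0,0,0],"dr":[0,0,0]},
    {"linear":[0,0,0],"dr":[0,0,0]},
  ],
)

```text
time_s: 6.18
tcp_pos: [0.5536, -0.2367, 0.0096]
tool_rot: [[0.323, 0.001, 0.946], [-0.946, -0.001, 0.323], [0.001, -1.0, 0.0]]
wrist_force: [0.5, -0.9, 4.2]
grip_width: 0.178
```

>>> drive_tool(
  targets=[
    {"linear":[0,-0.08,0],"dr":[0,0,0]},
    {"linear":[0,-0.15,0],"dr":[0,0,0]},
    {"linear":[0,-0.2,0],"dr":[0,0,0]},
    {"linear":[0,-0.2,0],"dr":[0,0,0]},
    {"linear":[0,-0.2,0],"dr":[0,0,0]},
    {"linear":[0,-0.15,0],"dr":[0,0,0]},
    {"linear":[0,-0.08,0],"dr":[0,0,0]},
    {"linear":[0,0,0],"dr":[0,0,0]},
    {"linear":[0,0,0],"dr":[0,0,0]},
    {"linear":[0,0,0],"dr":[0,0,0]},
  ],
)

```text
time_s: 7.02
tcp_pos: [0.553, -0.2362, 0.0408]
tool_rot: [[0.323, -0.001, 0.946], [-0.946, 0.0, 0.323], [-0.001, -1.0, -0.0]]
wrist_force: [-0.5, 0.6, -5.9]
grip_width: 0.177
```

```bash
cat > tilt.py <<'E'
from h import *
def meas(tag):
    im=get('wrist'); P=cloud(im); o=robot.get_obs(); R=o['tool_rot']; t=o['tcp_pos']
    L=(P-t)@R   # tool frame: x jaws, y down, z along arm to collar
    cv2.imwrite(f'pics/{tag}.png',im['color'][:,:,::-1])
    m=(abs(L[...,0])<.03)&(L[...,2]>.035)&(L[...,2]<.1)&(L[...,1]>-.06)&(L[...,1]<-.02)
    q=P[m]; c,w=np.linalg.svd(q-np.median(q,0),full_matrices=0)[1:]
    ql=L[m]; hi=ql[abs(ql[:,1]-np.median(ql[:,1]))<.008]; A=np.c_[hi[:,2],hi[:,0],np.ones(len(hi))]; s=np.linalg.lstsq(A,hi[:,1],rcond=None)[0]
    print('t',o['time_s'],'tcp',t.round(4),'F',o['wrist_force'].round(1),'M',o['torque'].round(2),'grip',round(o['grip_width'],3))
    print('collar top tilt deg (pitch,roll)',np.degrees(np.arctan(s[:2])).round(2),len(hi),'z med',np.median(q[:,2]))
    # collar circle on its top
    k=m&(abs(L[...,1]-np.median(ql[:,1]))<.006); cs,h=cv2.findContours(k.astype(np.uint8),cv2.RETR_CCOMP,cv2.CHAIN_APPROX_NONE)
    for c_,hh in zip(cs,h[0]):
        if len(c_)>80:
            p=np.array([P[v,u,:2] for u,v in c_[:,0]]); S=np.linalg.lstsq(np.c_[2*p,np.ones(len(p))],(p**2).sum(1),rcond=None)[0]
            print('circle',hh[3],len(c_),S[:2].round(4),np.sqrt(S[2]+S[:2]@S[:2]).round(4),'rel tool',((np.r_[S[:2],t[2]]-t)@R).round(4))
    return im,P
E
python3 - <<'E'
from tilt import *
meas('w3')
E
```

```text
t 7.0667 tcp [ 0.5529 -0.2362  0.0407] F [-0.5 -0.4 -6.1] M [-0.01  0.01  0.03] grip 0.174
collar top tilt deg (pitch,roll) [1.37 0.03] 24874 z med 0.0813642023883509
circle -1 739 [ 0.6159 -0.213 ] 0.0286 rel tool [-0.0016 -0.      0.0672]
circle 5 382 [ 0.6158 -0.2131] 0.0163 rel tool [-0.0016 -0.      0.067 ]
```

Run:
```python
from h import *
im=get('scene'); cv2.imwrite('pics/s3.png',im['color'][100:330,150:500,::-1].repeat(2,0).repeat(2,1))
d=np.load('last_top.npz'); t={k:d[k] for k in d}; P=cloud(t); q=P[135:205,262:340].reshape(-1,3); q=q[q[:,2]>.09]; print('head',q.min(0),q.max(0))
```

```text
head [ 0.65056269 -0.0367146   0.09001932] [0.7980924  0.11416043 0.19033981]
```

View pics/s3.png

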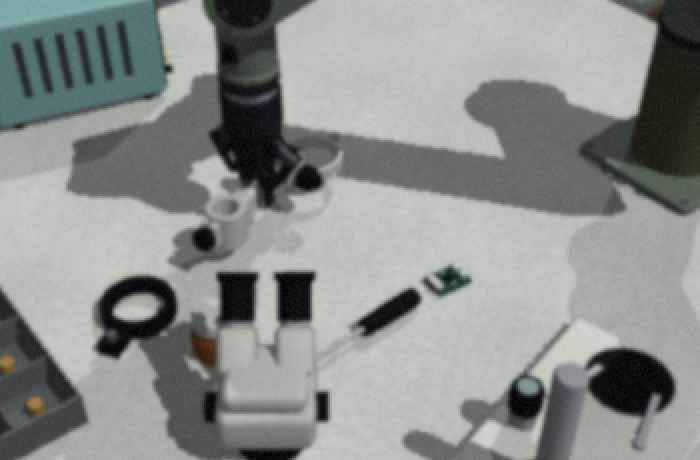

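>>> drive_tool(
  targets=[
    {"linear":[0,-0.3,0],"dr":[0,0,0]},
    {"linear":[0,-0.6,0],"dr":[0,0,0]},
    {"linear":[0,-0.9,0],"dr":[0,0,0]},
    {"linear":[0,-1,0],"dr":[0,0,0]},
    {"linear":[0,-1,0],"dr":[0,0,0]},
    {"linear":[0,-1,0],"dr":[0,0,0]},
    {"linear":[0,-0.9,0],"dr":[0,0,0]},
    {"linear":[0,-0.6,0],"dr":[0,0,0]},
    {"linear":[0,-0.35,0],"dr":[0,0,0]},
    {"linear":[0,-0.15,0],"dr":[0,0,0]},
  ],
)

```text
time_s: 7.95
tcp_pos: [0.5541, -0.2369, 0.2479]
tool_rot: [[0.323, 0.004, 0.946], [-0.946, -0.002, 0.323], [0.003, -1.0, 0.003]]
wrist_force: [-0.4, 0.5, -5.8]
grip_width: 0.174
```

Run:
```python
from tilt import *
im,P=meas('w4')
d=np.load('last_wrist.npz')
def ringtilt(P,c):
    r=np.hypot(P[...,0]-c[0],P[...,1]-c[1]); z=P[...,2]; k=(r>.0175)&(r<.025); zz=np.nanmedian(z[k]); k&=abs(z-zz)<.006
    q=P[k]; s=np.linalg.lstsq(np.c_[q[:,:2]-c,np.ones(len(q))],q[:,2],rcond=None)[0]; print('ring plane slope deg x,y',np.degrees(s[:2]).round(2),'z',s[2].round(4))
    return s
o=robot.get_obs(); c=o['tcp_pos'][:2]+o['tool_rot'][:2]@np.array([-.0016,0,.0671]); ringtilt(P,c)
```

```text
t 8.0 tcp [ 0.5538 -0.2367  0.2472] F [ 0.1 -0.4 -6.2] M [0.05 0.01 0.03] grip 0.172
collar top tilt deg (pitch,roll) [ 1.28 -0.  ] 24842 z med 0.28862948915320596
circle -1 736 [ 0.6168 -0.2137] 0.0286 rel tool [-0.0015  0.0001  0.0671]
circle 4 376 [ 0.6168 -0.2136] 0.0163 rel tool [-0.0015  0.0001  0.0671]
ring plane slope deg x,y [ 0.23 -0.09] z 0.2892
```

>>> drive_tool(
  targets=[
    {"linear":[0,0,0],"dr":[0,0.008,0]},
    {"linear":[0,0,0],"dr":[0,0.008,0]},
    {"linear":[0,0,0],"dr":[0,0.008,0]},
    {"linear":[0,0,0],"dr":[0,0.008,0]},
    {"linear":[-0.2,0,0.025],"dr":[0,0,0]},
    {"linear":[-0.4,0,0.05],"dr":[0,0,0]},
    {"linear":[-0.6,0,0.075],"dr":[0,0,0]},
    {"linear":[-0.8,0,0.1],"dr":[0,0,0]},
    {"linear":[-0.9,0,0.11],"dr":[0,0,0]},
    {"linear":[-0.9,0,0.11],"dr":[0,0,0]},
  ],
)

```text
time_s: 8.83
tcp_pos: [0.5401, -0.1199, 0.244]
tool_rot: [[0.227, -0.002, 0.974], [-0.974, 0.002, 0.227], [-0.002, -1.0, -0.002]]
wrist_force: [0.3, 0.9, -5.6]
grip_width: 0.176
```

>>> drive_tool(
  targets=[
    {"linear":[-0.9,0,0.11],"dr":[0,0,0]},
    {"linear":[-0.9,0,0.11],"dr":[0,0,0]},
    {"linear":[-0.9,0,0.11],"dr":[0,0,0]},
    {"linear":[-0.9,0,0.11],"dr":[0,0,0]},
    {"linear":[-0.9,0,0.11],"dr":[0,0,0]},
    {"linear":[-0.9,0,0.11],"dr":[0,0,0]},
    {"linear":[-0.9,0,0.11],"dr":[0,0,0]},
    {"linear":[-0.9,0,0.11],"dr":[0,0,0]},
    {"linear":[-0.9,0,0.11],"dr":[0,0,0]},
    {"linear":[-0.9,0,0.11],"dr":[0,0,0]},
  ],
)

```text
time_s: 9.67
tcp_pos: [0.5104, 0.1505, 0.2443]
tool_rot: [[0.228, -0.002, 0.974], [-0.974, 0.0, 0.228], [-0.001, -1.0, -0.002]]
wrist_force: [1.1, 0.4, -7.0]
grip_width: 0.175
```

>>> drive_tool(
  targets=[
    {"linear":[-0.9,0,0.11],"dr":[0,0,0]},
    {"linear":[-0.8,0,0.1],"dr":[0,0,0]},
    {"linear":[-0.7,0,0.09],"dr":[0,0,0]},
    {"linear":[-0.55,0,0.07],"dr":[0,0,0]},
    {"linear":[-0.4,0,0.05],"dr":[0,0,0]},
    {"linear":[-0.3,0,0.04],"dr":[0,0,0]},
    {"linear":[-0.2,0,0.03],"dr":[0,0,0]},
    {"linear":[-0.15,0,0.03],"dr":[0,0,0]},
    {"linear":[-0.1,0,0],"dr":[0,0,0]},
    {"linear":[-0.05,0,0],"dr":[0,0,0]},
  ],
)

```text
time_s: 10.5
tcp_pos: [0.4992, 0.2729, 0.245]
tool_rot: [[0.226, -0.0, 0.974], [-0.974, -0.0, 0.226], [0.0, -1.0, -0.0]]
wrist_force: [0.7, -0.1, -6.2]
grip_width: 0.178
```

>>> drive_tool(
  targets=[
    {"linear":[0,0,0],"dr":[0,0,0]},
    {"linear":[0,0,0],"dr":[0,0,0]},
    {"linear":[0,0,0],"dr":[0,0,0]},
    {"linear":[0,0,0],"dr":[0,0,0]},
    {"linear":[0,0,0],"dr":[0,0,0]},
    {"linear":[0,0,0],"dr":[0,0,0]},
    {"linear":[0,0,0],"dr":[0,0,0]},
    {"linear":[0,0,0],"dr":[0,0,0]},
    {"linear":[0,0,0],"dr":[0,0,0]},
    {"linear":[0,0,0],"dr":[0,0,0]},
  ],
)

```text
time_s: 11.33
tcp_pos: [0.4992, 0.2731, 0.2451]
tool_rot: [[0.226, -0.0, 0.974], [-0.974, 0.0, 0.226], [-0.0, -1.0, -0.0]]
wrist_force: [0.6, 0.5, -6.3]
grip_width: 0.178
```

Run:
```python
from tilt import *
im,P=meas('w5'); print(robot.get_obs()['tool_rot'].round(4))
o=robot.get_obs(); c=o['tcp_pos'][:2]+o['tool_rot'][:2]@np.array([-.0015,0,.0671])
r=np.hypot(P[...,0]-c[0],P[...,1]-c[1]); 
k=(r<.02)&(abs(P[...,2]-.19)<.012); q=P[k]; print('pillar pts seen',k.sum(), q.mean(0) if k.sum() else '', q.min(0) if k.sum() else '',q.max(0) if k.sum() else '')
get('top'); d=np.load('last_top.npz'); t={k:d[k] for k in d}; cv2.imwrite('pics/t5.png',t['color'][200:380,100:300,::-1].repeat(3,0).repeat(3,1))
```

```text
t 11.3833 tcp [0.4992 0.2731 0.2451] F [-0.3 -0.2 -5.8] M [-0.   -0.06 -0.01] grip 0.177
collar top tilt deg (pitch,roll) [1.45 0.03] 24885 z med 0.2856659460858507
circle -1 726 [0.5642 0.29  ] 0.0285 rel tool [-0.0017  0.      0.0671]
circle 3 376 [0.5639 0.2899] 0.0163 rel tool [-0.0017  0.      0.0668]
[[ 0.2264  0.      0.974 ]
 [-0.974   0.      0.2264]
 [-0.     -1.      0.    ]]
pillar pts seen 3001 [0.56561367 0.29212264 0.19038622] [0.55071078 0.27679429 0.18557391] [0.579117   0.30859821 0.19333781]
```

View pics/w5.png

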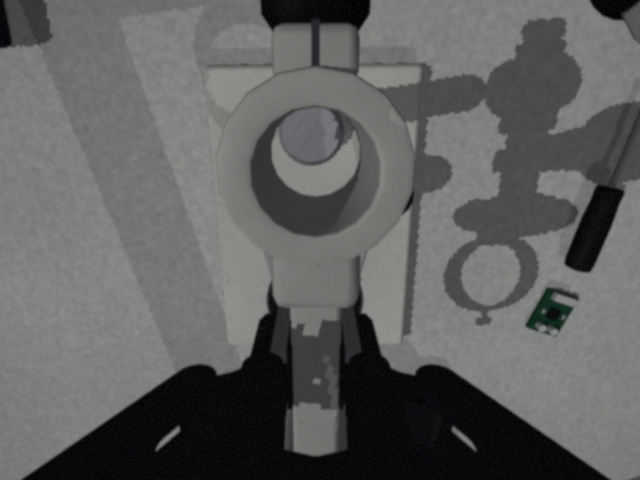

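Run:
```python
from h import *
d=np.load('last_wrist.npz'); im={k:d[k] for k in d}; P=cloud(im); Z=P[...,2]
k=np.zeros(Z.shape,np.uint8); k[95:200,260:370]=(abs(Z[95:200,260:370]-.19)<.006)
c=max(cv2.findContours(k,0,cv2.CHAIN_APPROX_NONE)[0],key=len)[:,0]
for lo in (0,118,125):
    p=np.array([P[v,u,:2] for u,v in c if v>=lo]); S=np.linalg.lstsq(np.c_[2*p,np.ones(len(p))],(p**2).sum(1),rcond=None)[0]; print(lo,len(p),'pillar',S[:2].round(4),np.sqrt(S[2]+S[:2]@S[:2]).round(4))
print('top rows',c[:,1].min())
# base edges, z~.018, per row left/right
L=[];R=[]
for v in range(100,310,10):
    m=np.where(abs(Z[v]-.018)<.005)[0]
    l=m[m<270]; r=m[(m>370)&(m<425)]
    if len(l): L.append(P[v,l.min(),:2])
    if len(r): R.append(P[v,r.max(),:2])
for E in (L,R):
    E=np.array(E); f=np.polyfit(E[:,0],E[:,1],1); print('edge yaw',len(E),np.degrees(np.arctan(f[0])).round(2),'resid',np.abs(np.polyval(f,E[:,0])-E[:,1]).max().round(4))
```

```text
0 178 pillar [0.5652 0.2921] 0.0147
118 122 pillar [0.5664 0.2926] 0.0155
125 108 pillar [0.5666 0.2927] 0.0156
top rows 108
edge yaw 21 13.41 resid 0.001
edge yaw 21 13.6 resid 0.0011
```

View pics/t5.png

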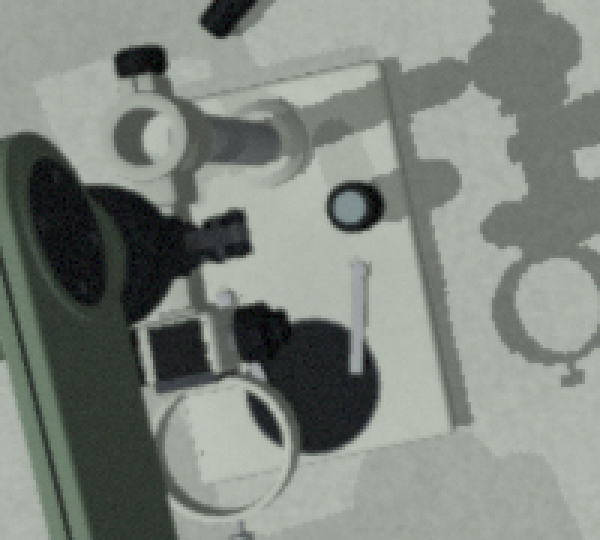

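>>> drive_tool(
  targets=[
    {"linear":[0,0,0],"dr":[0,-0.002,0]},
    {"linear":[-0.03,0,0.05],"dr":[0,0,0]},
    {"linear":[-0.025,0,0.05],"dr":[0,0,0]},
    {"linear":[0,0.1,0],"dr":[0,0,0]},
    {"linear":[0,0.15,0],"dr":[0,0,0]},
    {"linear":[0,0.15,0],"dr":[0,0,0]},
    {"linear":[0,0.15,0],"dr":[0,0,0]},
    {"linear":[0,0.1,0],"dr":[0,0,0]},
    {"linear":[0,0.05,0],"dr":[0,0,0]},
    {"linear":[0,0,0],"dr":[0,0,0]},
  ],
)

```text
time_s: 12.27
tcp_pos: [0.5013, 0.2752, 0.2232]
tool_rot: [[0.233, -0.001, 0.973], [-0.973, -0.001, 0.233], [0.0, -1.0, -0.002]]
wrist_force: [-0.3, -0.0, -6.4]
grip_width: 0.178
```

>>> drive_tool(
  targets=[
    {"linear":[0,0,0],"dr":[0,0,0]},
    {"linear":[0,0,0],"dr":[0,0,0]},
    {"linear":[0,0,0],"dr":[0,0,0]},
    {"linear":[0,0,0],"dr":[0,0,0]},
    {"linear":[0,0,0],"dr":[0,0,0]},
    {"linear":[0,0,0],"dr":[0,0,0]},
    {"linear":[0,0,0],"dr":[0,0,0]},
    {"linear":[0,0,0],"dr":[0,0,0]},
    {"linear":[0,0,0],"dr":[0,0,0]},
    {"linear":[0,0,0],"dr":[0,0,0]},
  ],
)

```text
time_s: 13.1
tcp_pos: [0.5017, 0.2754, 0.2241]
tool_rot: [[0.233, -0.0, 0.973], [-0.973, -0.0, 0.233], [0.0, -1.0, -0.0]]
wrist_force: [-0.0, -0.3, -6.2]
grip_width: 0.176
```

Run:
```python
from tilt import *
im,P=meas('w6'); Z=P[...,2]; o=robot.get_obs(); print(o['tool_rot'].round(4), abs(o['joint_velocities']).max())
k=np.zeros(Z.shape,np.uint8); k[80:220,250:380]=(abs(Z[80:220,250:380]-.19)<.006)
c=max(cv2.findContours(k,0,cv2.CHAIN_APPROX_NONE)[0],key=len)[:,0]
for lo in (0,c[:,1].min()+12):
    p=np.array([P[v,u,:2] for u,v in c if v>=lo]); S=np.linalg.lstsq(np.c_[2*p,np.ones(len(p))],(p**2).sum(1),rcond=None)[0]; print(lo,'pillar',S[:2].round(4),np.sqrt(S[2]+S[:2]@S[:2]).round(4),'z',np.median(Z[k>0]))
cc=o['tcp_pos'][:2]+o['tool_rot'][:2]@np.array([-.0016,0,.067]); r=np.hypot(P[...,0]-cc[0],P[...,1]-cc[1]); q=P[(r>.0175)&(r<.025)&(abs(Z-.2675)<.008)]
s=np.linalg.lstsq(np.c_[q[:,:2]-cc,np.ones(len(q))],q[:,2],rcond=None)[0]; print('collar plane slope',np.degrees(s[:2]).round(2),'z',s[2])
```

```text
t 13.15 tcp [0.5017 0.2754 0.2241] F [-0.   0.3 -6. ] M [-0.   -0.01  0.06] grip 0.172
collar top tilt deg (pitch,roll) [1.44 0.05] 24896 z med 0.2646488153091324
circle -1 734 [0.5666 0.2927] 0.0285 rel tool [-0.0017 -0.      0.0671]
circle 2 366 [0.5663 0.2926] 0.0163 rel tool [-0.0017 -0.      0.0668]
[[ 0.2325 -0.      0.9726]
 [-0.9726  0.      0.2325]
 [-0.     -1.     -0.    ]] 0.13682830044506553
0 pillar [0.5664 0.2926] 0.0156 z 0.19055632697004132
120 pillar [0.5667 0.2927] 0.0157 z 0.19055632697004132
collar plane slope [0.   0.06] z 0.2651505434223283
```

View pics/w6.png

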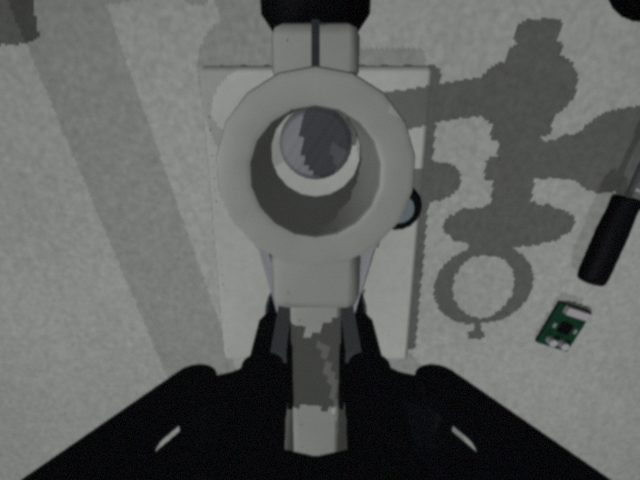

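The bore at (0.5665, 0.2927) matches the pillar at (0.5665, 0.2927). The arm is level, still and about 24 mm above the pillar top, so I'll hand it in.

```bash
python3 -c "
from station import robot
print(robot.finish_job())"
```

```text
the job is handed in; nothing more can be done
None
```

The focus arm is being held level and still over the stand's pillar, and the job is handed in (robot clock about 13.2 s of the 38 allowed). I gripped it by the web at the balance point, 67 mm from the bore, with 80 N. I then lifted it, carried it above everything on the bench, and re-centred it using the wrist camera.

**Last checks:**
- **Centring:** the bore and the pillar agree to within about 0.5 mm in the wrist view.
- **Height:** the collar's underside is about 24 mm above the pillar top.
- **Level:** the collar plane slopes less than 0.1°. A cruder fit over a wider area read 1.4° at every stage, probably because it took in sloping parts of the casting.
- **Direction:** the arm points at about 13.5°, matching the stand's base edges at 13.4–13.6°. That puts the ring out over the stage plate; I did not measure the ring's final position directly.
- **Force:** the wrist carried about 6 N with almost no moment, so the arm hangs balanced and shows no contact with the stand. That is a little under the weight of the stated 0.75 kg.

**Disagreement:** the top camera placed the pillar 2–3 mm away from the wrist camera's figure. That is about its calibration error. I used the wrist view because it shows the bore and the pillar together.

The driver, board and eyepiece showed no sign of being disturbed in the last pictures. I did not check the objects at the far side again after the carry.

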